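# Make up a two-plate hanger kit with the slide dispenser

### The job

Make up the wall-hanger kit for the loudspeaker. Park the empty white kit tray under the mouth of the plate dispenser, its short end against the dispenser's column, then feed exactly two hanger plates into it: for each, push the spring-return slide all the way to its stop and let go of it there, so that it snaps back on its own and the next plate drops. Then draw the tray out and set it down upright and wholly on the brown card mat with both plates in it, leaving the other plates in the magazine and the speaker, screwdriver and screw tub where they are.

Things in the scene. Friction and masses are not known exactly. Their poses are not given: they have to be found in the camera images.
- dispenser: Aluminium bench dispenser, bolted down. Origin on the bench below the magazine's centre, z up, +y = feed direction (outlet side), x across. Column: 112 mm wide in x over its feet, y -66 to +2 mm. Bed: 72 mm wide, y -67 to +21 mm, z 54 to 62 mm. Magazine on the bed holding the plates: 50 mm wide, y -19 to +19 mm, z 62 to 114 mm; flared lips 64 mm wide up to z 127 mm.
- mouth (a point): Edge of the bed on the outlet side, dispenser y = +21 mm, z = 62 mm: here the lowest plate comes out below the magazine's front and falls off. From the column's flat face (y = +2 mm) outwards the space below the bed (underside z = 54 mm) is free for the tray.
- bay (a point): Point on the bench at dispenser y = +67 mm, with the dispenser's axes: place for the centre of the parked tray's underside. Parked means: standing on the bench, long side along the dispenser's y (either way round, within 0.15 rad), one short end against the column (gap under 1 cm), centred in x within 9 mm.
- slide (a joint): Travel of the slide in m along the dispenser's +y: 0 = home, 0.048 = stop; a stroke is full above 0.045. Its spring pushes home with 3 N at home, 8 N at the stop. At the stop the lowest plate is off the bed. Let go there, it runs home in 0.2 s (a snap is faster than 0.2 m/s) and the next plate drops. It would follow a slowly retreating finger: lift the finger off upwards.
- slide_push (a point): Middle of the outer (-y) face of the slide's upright black palm block, to be pushed towards the dispenser's +y; moves with the slide; at home at dispenser x = 0, y = -125 mm, z = 89 mm. Block 36 mm wide (x), 14 mm thick (y), 40 mm tall, top at z = 109 mm. At the stop 44 mm stay free between block and magazine. A leg below it reaches down to z = 26 mm.
- tray: Empty white plastic kit tray, loose, 120 g: 60 mm (x) by 126 mm (y) by 36 mm tall, walls and floor 3 mm, open at the top. Origin at the centre of its underside, z up. It can be gripped across its 60 mm width or pushed along the bench.
- tray_corner_a (a point): Bottom corner of the tray at its +x, +y.
- tray_corner_b (a point): Bottom corner of the tray at its -x, +y.
- tray_corner_c (a point): Bottom corner of the tray at its -x, -y.
- tray_corner_d (a point): Bottom corner of the tray at its +x, -y.
- mat: Flat brown card mat lying on the bench, fixed, 240 mm (x) by 220 mm (y), under 1 mm thick (no step). Origin at its centre, z up.
- plate1: Lowest of four equal steel keyhole hanger plates stacked in the magazine: 42 mm (x) by 30 mm (y) by 8 mm thick, 45 g, origin at the centre of the underside. It is fed first.
- plate2: Second plate from below, same kind, fed second.
- plate3: Third plate from below, same kind; must stay in the magazine.
- plate4: Top plate, same kind; must stay in the magazine.
- speaker: Bystander: white loudspeaker lying on its back, grille up, 170 mm (x) by 240 mm (y) by 91 mm tall, 1.4 kg, loose. Origin at the centre of its underside.
- screwdriver: Bystander: screwdriver lying on the bench, loose. Origin in its middle.
- screw_tub: Bystander: clear open tub, 110 by 80 by 45 mm, loose. Origin at the centre of its underside.
Mind the look-alikes: they are no part of the job. Several things have the shape of the dispenser; the one meant has the colours described above. Leave any blue look-alike of the tray alone.

How it is judged:
On the way, in this order (a step that is already met when the one before it is completed fails the run):
1. the tray stands parked under the dispenser's mouth (x of tray in the frame of bay between -0.009 and 0.009 m and y of tray in the frame of bay between -0.006 and 0.012 m and height (world z) of tray below 0.005 m and angle between the y axis of tray and the y axis of dispenser, either way round below 0.15 rad and linear speed of tray below 0.02 m/s), for 0.3 s.
2. first stroke: slide pushed to its stop (value of joint slide above 0.045 m).
3. the slide, let go, snaps back (velocity of joint slide below -0.2 m/s).
4. slide home, first plate in the tray (value of joint slide below 0.003 m and x of plate1 in the frame of tray between -0.031 and 0.031 m and y of plate1 in the frame of tray between -0.064 and 0.064 m and z of plate1 in the frame of tray between -0.002 and 0.036 m), for 0.2 s.
5. second stroke: slide pushed to its stop (value of joint slide above 0.045 m).
6. the slide, let go, snaps back again (velocity of joint slide below -0.2 m/s).
7. slide home, both plates in the tray (all of step 4 and x of plate2 in the frame of tray between -0.031 and 0.031 m and y of plate2 in the frame of tray between -0.064 and 0.064 m and z of plate2 in the frame of tray between -0.002 and 0.036 m), for 0.2 s.
At the end, for the whole second after the job is handed in: The tray stands upright (within 0.08 rad) on the bench with all four corners on the card mat (3 mm over its edge allowed), plates 1 and 2 lie inside it, plates 3 and 4 are still in the magazine, the slide is home (within 3 mm) and tray and plates are at rest (all of step 7 and x of tray_corner_a in the frame of mat between -0.123 and 0.123 m and y of tray_corner_a in the frame of mat between -0.113 and 0.113 m and x of tray_corner_b in the frame of mat between -0.123 and 0.123 m and y of tray_corner_b in the frame of mat between -0.113 and 0.113 m and x of tray_corner_c in the frame of mat between -0.123 and 0.123 m and y of tray_corner_c in the frame of mat between -0.113 and 0.113 m and x of tray_corner_d in the frame of mat between -0.123 and 0.123 m and y of tray_corner_d in the frame of mat between -0.113 and 0.113 m and angle between tray's own z axis and vertical below 0.08 rad and height (world z) of tray below 0.005 m and z of plate3 in the frame of dispenser between 0.058 and 0.1 m and z of plate4 in the frame of dispenser between 0.058 and 0.1 m and linear speed of each of tray, plate1, plate2 below 0.02 m/s); the robot touches nothing.
It fails at once if a third plate is fed out of the magazine (z of plate3 in the frame of dispenser below 0.055 m).
It fails at once if speaker, screwdriver or screw tub pushed out of place (more than 2 cm) (distance of any of speaker, screwdriver, screw_tub from where it was at the start of the episode above 0.02 m).
It also fails if it takes over 72 s, if anything falls off the work surface, if the arm or the gripper's body presses on something with over 40 N, if the wrist force passes 120 N, or if a joint passes its speed limit or range.

### The arm

A 6-joint arm with a two-finger parallel gripper is mounted at the origin on the work surface. World frame = base frame: x ahead of the robot, y to its left, z up, the work surface at z = 0. Lengths are in m, angles in rad, forces in N, time in s.
With the tool pointing down it reaches from about 0.375 to 0.9 m from the base axis. Payload 3.1 kg.
Tool frame: the origin (TCP) lies between the finger pads; the fingertips stand 19 mm ahead of it and the grasp point (between the pads) is the TCP (arm.tips_ahead is the distance from the TCP to the fingertips, in m); z points along the fingers, y is the direction in which the jaws open and shut (so a half turn about z gives the same grasp; the last joint's range is limited). The gripper opens to 87 mm and grips with 3 to 60 N. Pads are 19 mm wide; open, the fingers measure 117 mm over their backs; the gripper's body (75 mm by 190 mm) begins 51 mm behind the grasp point.
Start: joints at [-1.333, 0.527, 1.433, -0, 1.181, -0.178], TCP at [0.252, -0.572, 0.205] pointing down, gripper open.
Joint ranges: [-3.08, 3.08], [-0.75, 2.2], [0.22, 2.44], [-1.43, 4.57], [0, 2.65], [-2.85, 2.85]. Speed limits (rad/s): [2.79, 2.79, 3.14, 3.14, 3.14, 3.14].

### API

Orientations are given as [roll, pitch, yaw] about the fixed x, y, z axes, in that order (R = Rz(yaw) Ry(pitch) Rx(roll)).
In Python, from workcell import arm gives the robot as it stands.
- The arm moves only by the shell command python3 -m creep 'ROWS' [OPENING] [FORCE]. ROWS is a JSON object of lists of equal length, an entry for each row: "travel": the shift along the world's x, y, z in mm, a list of three; "twist": the turn about the world's z in rad. A call has 1 to 12 rows; each row shifts and turns the commanded pose from where the row before left it; what a row does not reach is not made up. A row lasts 1/8 s, in which the tool goes at most 62.5 mm and 10.7 degrees, less where a joint would pass 70% of its speed; a pose out of reach is approached as far as the arm can. A call is refused whole if a number of a shift passes 62.5 or a number of a turn 0.188, either way. A call with a gripper value outside its range is refused whole. OPENING is the closure, from 0 (fully open) to 1 (shut), set as the call begins (- or left out, the last holds). The fingers move at their own pace and stop on an object; FORCE is the grip in N (left out, the last holds). Time passes only in rows, so rows that do not move let the fingers close. It gives the time, the measured TCP pose, the force and the opening at its end, in the units of the state.
- arm.get_state(): the state, without advancing time (a new reading comes with each control period).
- arm.read_camera(name): name is "scene" or "top" or "wrist"; returns a dict with "frame" (420x560x3 uint8, blue, green, red), "K" (3x3 intrinsics, pixels), "world_from_camera" (4x4, takes a point from camera to world coordinates); the wrist camera has in their place "hand_eye" (4x4, takes a point from camera to tool coordinates, whose origin is the TCP and whose axes are the flange's). Camera axes: x right, y up, looking along -z (the intrinsics and any distortion apply to the point x, -y, -z); pixel columns grow to the right and rows downward; lengths in m; the calibration is good to about 2 mm. A picture is of the moment at which its call begins: read the wrist's pose just before it. There is no depth.
- arm.job_done(): hands the job in, once; it reports no verdict.
The state is a dict: "time": time; "joints": joint angles; "qd": joint speeds; "effort": joint torques, N m; "position": TCP position; "ee_rot": TCP orientation; "ft_force": force on the tool from outside, world axes, zero at the start; "torque": the same for the moment, N m; "finger_gap": finger opening in m.
Only numpy, scipy, OpenCV 4.12 (cv2) and the standard library are available. Lean on these libraries where they do the work, as an engineer would, in place of code of your own. Each camera call takes 0.05 s, during which the arm holds its last target.

## Working session

There is one attempt and no reset: what is moved stays moved. The work goes in short steps, Python scripts to look and compute and a shell command to move; the robot and the scene stay as the last step left them, time stands still between calls to the robot, and variables do not carry over. Pictures are saved under pics/ and viewed, and the job is handed in when it is done.

```bash
ls; mkdir -p pics; python3 - <<'E'
from workcell import arm
import cv2,numpy as np
print(arm.get_state())
for n in ["scene","top","wrist"]:
    c=arm.read_camera(n); cv2.imwrite(f"pics/{n}0.png",c["frame"]); print(n,c["K"],c.get("world_from_camera",c.get("hand_eye")),[k for k in c])
E
```

```text
pics
{'time': 0.0, 'joints': array([-1.33346986e+00,  5.28493345e-01,  1.43389411e+00, -3.69845030e-05,
        1.18136565e+00, -1.78540102e-01]), 'qd': array([ 6.00691616e-04,  5.36966653e-04,  2.20349529e-04, -5.00872180e-05,
        1.45044148e-03,  1.13201655e-03]), 'effort': array([ 2.09993250e-04, -4.40044534e+01, -1.76594424e+01,  6.32050401e-02,
        5.83366491e-02, -1.55919538e-04]), 'position': array([ 0.25230143, -0.57098121,  0.20435757]), 'ee_rot': array([-3.13946047e+00, -3.50040414e-04,  4.15880269e-01]), 'ft_force': array([-0.72354977, -0.63706324,  0.33806305]), 'torque': array([-0.03384405,  0.04170769, -0.00571444]), 'finger_gap': 0.08704711445531871}
scene [[441.73157579   0.         280.46107347]
 [  0.         441.73157579 205.73414227]
 [  0.           0.           1.        ]] [[-0.82955825 -0.41794926  0.37033975  1.04193337]
 [ 0.55839957 -0.62655906  0.54370366  0.63407213]
 [ 0.00479919  0.65783141  0.75314992  1.08584224]
 [ 0.          0.          0.          1.        ]] ['frame', 'K', 'world_from_camera']
top [[453.40853226   0.         274.48944979]
 [  0.         453.40853226 208.61688462]
 [  0.           0.           1.        ]] [[-0.01178239  0.98912384 -0.14661246  0.41704484]
 [-0.99984008 -0.01362669 -0.01158139 -0.06185983]
 [-0.01345327  0.14645256  0.98912621  1.12975165]
 [ 0.          0.          0.          1.        ]] ['frame', 'K', 'world_from_camera']
wrist [[330.22619106   0.         279.25011306]
 [  0.         330.22619106 207.47908288]
 [  0.           0.           1.        ]] [[ 1.77225520e-04  9.52218061e-01  3.05418948e-01  8.48232886e-02]
 [ 9.99999707e-01 -3.96366088e-04  6.55497902e-04 -1.81799314e-04]
 [ 7.45234654e-04  3.05418742e-01 -9.52217852e-01 -1.79378775e-01]
 [ 0.00000000e+00  0.00000000e+00  0.00000000e+00  1.00000000e+00]] ['frame', 'K', 'hand_eye']
```

View pics/scene0.png

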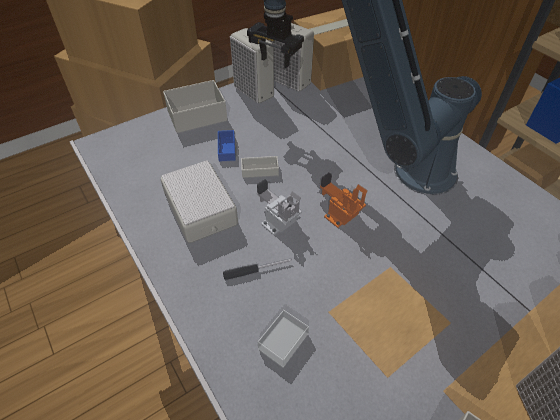

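View pics/top0.png

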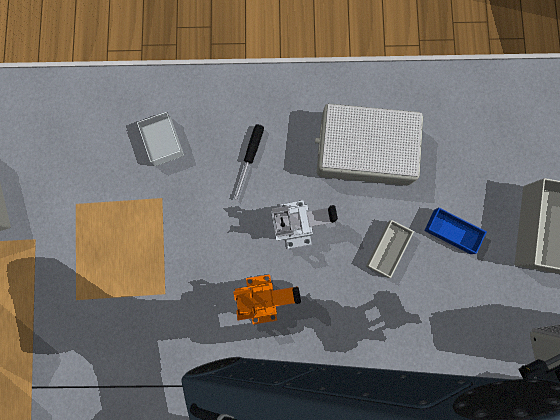

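The top view shows these candidates:
- **Dispensers:** one aluminium at (292,224) with its black palm block at (333,214), and one orange at (257,298). The aluminium one matches the description.
- **Trays:** one white at (391,249) and one blue at (456,230). The white one is meant. The large white-grey bin at the right edge is much too big.
- **Mat:** brown, around (120,248). The brown area at the left edge is cut off by the frame and much larger.

I'll confirm these in enlarged crops.

```bash
python3 - <<'E'
import cv2
a=cv2.imread("pics/top0.png"); cv2.imwrite("pics/topcrop.png",cv2.resize(a[180:320,230:430],None,fx=4,fy=4,interpolation=cv2.INTER_CUBIC))
a=cv2.imread("pics/scene0.png"); cv2.imwrite("pics/scenecrop.png",cv2.resize(a[140:260,210:380],None,fx=4.5,fy=4.5,interpolation=cv2.INTER_CUBIC))
E
```

```text
(no output)
```

View pics/topcrop.png

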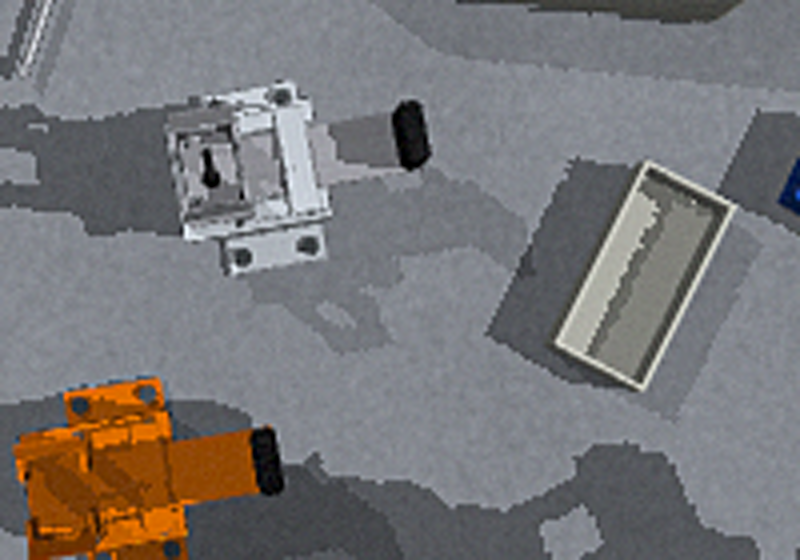

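View pics/scenecrop.png

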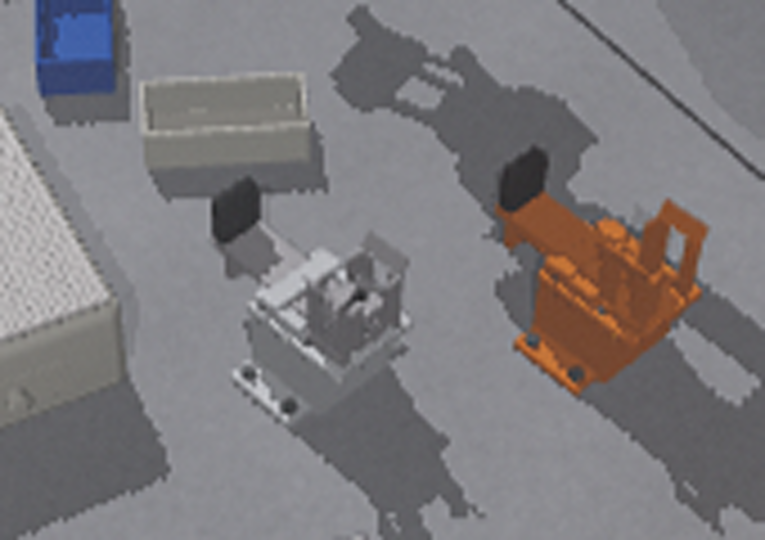

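The crops confirm it: aluminium dispenser in the middle, empty white tray beside it, and blue and orange look-alikes set apart. Next I'll triangulate from both cameras.

```bash
cat > h.py <<'E'
import numpy as np, cv2
from scipy.spatial.transform import Rotation as R
from scipy.optimize import least_squares
CAM={"scene":(np.array([[441.73157579,0,280.46107347],[0,441.73157579,205.73414227],[0,0,1]]),np.array([[-0.82955825,-0.41794926,0.37033975,1.04193337],[0.55839957,-0.62655906,0.54370366,0.63407213],[0.00479919,0.65783141,0.75314992,1.08584224],[0,0,0,1]])),
"top":(np.array([[453.40853226,0,274.48944979],[0,453.40853226,208.61688462],[0,0,1]]),np.array([[-0.01178239,0.98912384,-0.14661246,0.41704484],[-0.99984008,-0.01362669,-0.01158139,-0.06185983],[-0.01345327,0.14645256,0.98912621,1.12975165],[0,0,0,1]]))}
WK=np.array([[330.22619106,0,279.25011306],[0,330.22619106,207.47908288],[0,0,1]])
HE=np.array([[1.77225520e-04,9.52218061e-01,3.05418948e-01,8.48232886e-02],[9.99999707e-01,-3.96366088e-04,6.55497902e-04,-1.81799314e-04],[7.45234654e-04,3.05418742e-01,-9.52217852e-01,-1.79378775e-01],[0,0,0,1]])
def wristT(pos,rpy):
    T=np.eye(4);T[:3,:3]=R.from_euler("xyz",rpy).as_matrix();T[:3,3]=pos;return T@HE
def ray(c,uv):
    K,T=c; u,v=uv; d=np.array([(u-K[0,2])/K[0,0],-(v-K[1,2])/K[1,1],-1]); return T[:3,3],T[:3,:3]@d
def onz(c,uv,z):
    o,d=ray(c,uv); return o+d*(z-o[2])/d[2]
def tri(obs):
    A=[];b=[]
    for c,uv in obs:
        o,d=ray(c,uv); d=d/np.linalg.norm(d); P=np.eye(3)-np.outer(d,d); A.append(P);b.append(P@o)
    A=np.vstack(A);b=np.hstack(b); x=np.linalg.lstsq(A,b,rcond=None)[0]; return x,np.linalg.norm(A@x-b)
def proj(c,p):
    K,T=c; q=(np.atleast_2d(p)-T[:3,3])@T[:3,:3]; return np.c_[K[0,2]-K[0,0]*q[:,0]/q[:,2], K[1,2]+K[1,1]*q[:,1]/q[:,2]]
E
python3 - <<'E'
from h import *
np.set_printoptions(precision=4,suppress=True)
t=lambda p:np.array(p)/4+[230,180]
s=lambda p:np.array(p)/4.5+[210,140]
T,S=CAM["top"],CAM["scene"]
for n,a,b in [("tr1",(735,207),(140,85)),("tr2",(645,162),(147,135)),("tr3",(556,342),(310,122)),("tr4",(642,388),(302,75)),("palmtop+x",(410,103),(222,203)),("palmtop-x",(415,165),(248,180))]:
    print(n,*tri([(T,t(a)),(S,s(b))]),onz(T,t(a),.036))
for uv in [(77,205),(162,198),(165,291),(79,300)]: print("mat",onz(T,uv,0))
for uv in [(331,299),(388,269),(450,323),(391,376)]: print("mats",onz(S,uv,0))
E
```

```text
tr1 [ 0.5175 -0.3843  0.0318] 0.0019726431526074758 [ 0.5182 -0.3841  0.036 ]
tr2 [ 0.5444 -0.3295  0.0371] 0.003180401631458469 [ 0.5462 -0.3314  0.036 ]
tr3 [ 0.4367 -0.2704  0.0405] 0.0037982039008787097 [ 0.4388 -0.2731  0.036 ]
tr4 [ 0.4094 -0.3215  0.0354] 0.0031603771992932948 [ 0.411  -0.3229  0.036 ]
palmtop+x [ 0.5706 -0.1796  0.1086] 0.004845202271383811 [ 0.5843 -0.1905  0.036 ]
palmtop-x [ 0.5395 -0.1854  0.1067] 0.003028462758910336 [ 0.5462 -0.1924  0.036 ]
mat [0.6007 0.4523 0.    ]
mat [0.6157 0.2364 0.    ]
mat [0.3833 0.2232 0.    ]
mat [0.3639 0.435  0.    ]
mats [0.5827 0.2108 0.    ]
mats [0.3844 0.226  0.    ]
mats [0.3644 0.4429 0.    ]
mats [0.5918 0.4586 0.    ]
```

```bash
python3 -m creep '{"travel":[[19,20,4],[19,20,4],[19,20,4],[19,20,4],[19,20,4],[19,20,4],[19,20,4],[19,20,4],[19,20,4],[19,20,4],[19,20,4],[19,20,4]],"twist":[0.185,0.185,0.185,0.185,0.185,0.185,0.185,0.185,0.185,0.185,0.185,0.185]}' 0 20
python3 -m creep '{"travel":[[0,0,0],[0,0,0]],"twist":[0,0]}'
python3 - <<'E'
from workcell import arm
import cv2
s=arm.get_state();print(s["time"],s["position"],s["ee_rot"])
c=arm.read_camera("wrist"); cv2.imwrite("pics/w1.png",c["frame"])
E
```

```text
time: 1.65
position: [0.4808, -0.3308, 0.2531]
ee_rot: [3.141, -0.001, 2.642]
ft_force: [0.9, 0.7, 0.1]
finger_gap: 0.087
time: 1.9
position: [0.48, -0.3319, 0.253]
ee_rot: [-3.141, -0.001, 2.634]
ft_force: [-0.6, -0.1, 0.3]
finger_gap: 0.0869
1.9 [ 0.47998274 -0.33186769  0.25299858] [-3.14121046e+00 -8.25279695e-04  2.63423507e+00]
```

View pics/w1.png

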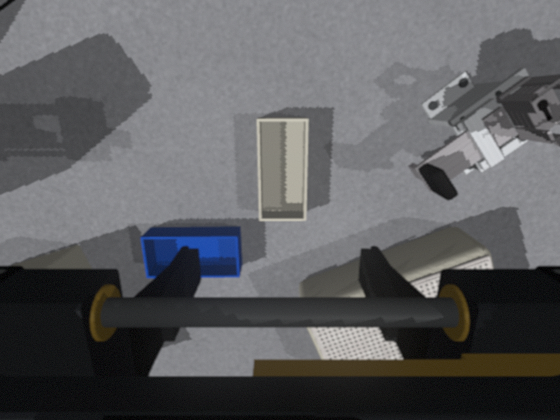

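The wrist view shows the white tray's rim with corners near (258,119), (308,119), (306,220) and (260,220). The blue tray is next to it and the dispenser is at upper right. I'll refine the corners.

```bash
python3 - <<'E'
from h import *
a=cv2.imread("pics/w1.png"); cv2.imwrite("pics/w1c.png",cv2.resize(a[105:235,235:330],None,fx=4.5,fy=4.5,interpolation=cv2.INTER_CUBIC))
cv2.imwrite("pics/w1d.png",cv2.resize(a[50:220,400:560],None,fx=3.5,fy=3.5,interpolation=cv2.INTER_CUBIC))
np.set_printoptions(precision=4,suppress=True)
W=(WK,wristT([0.47998,-0.33187,0.2530],[-3.14121,-.000825,2.634235]))
t=lambda p:np.array(p)/4+[230,180]
T=CAM["top"]
P=[]
for w,a in [((258,119),(556,342)),((308,119),(642,388)),((306,220),(735,207)),((260,220),(645,162))]:
    print(*tri([(W,w),(T,t(a))]),onz(W,w,.036),onz(T,t(a),.036)); 
E
```

```text
[ 0.4308 -0.3526 -0.3695] 0.02274360924405757 [ 0.4103 -0.322   0.036 ] [ 0.4388 -0.2731  0.036 ]
[ 0.4174 -0.2791  0.2269] 0.007917571196733806 [ 0.4385 -0.2712  0.036 ] [ 0.411  -0.3229  0.036 ]
[ 0.4953 -0.3237  0.2053] 0.017258002812790867 [ 0.5478 -0.3311  0.036 ] [ 0.5182 -0.3841  0.036 ]
[ 0.5724 -0.4045 -0.163 ] 0.03314267459060661 [ 0.5193 -0.3824  0.036 ] [ 0.5462 -0.3314  0.036 ]
```

View pics/w1c.png

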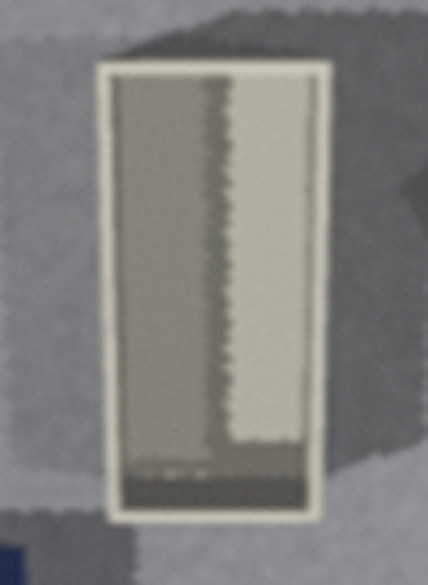

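View pics/w1d.png

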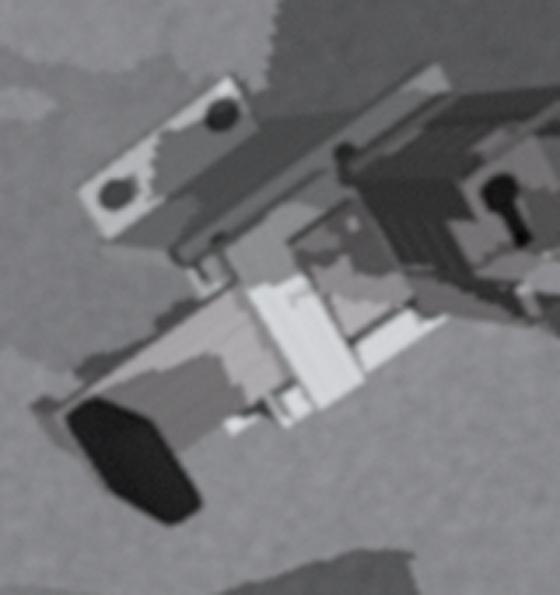

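The wrist and top views agree within 2 mm on the rim at z = 0.036. The tray centre is (0.479, -0.327) with its long axis at 151.2°. I'll grasp it about 15 mm towards its future outer end.

```bash
python3 -m creep '{"travel":[[-7,6,-20],[-7,6,-35],[0,0,-40],[0,0,-40],[0,0,-40],[0,0,-30],[0,0,-15],[0,0,-6],[0,0,0],[0,0,0]],"twist":[0.005,0,0,0,0,0,0,0,0,0]}' 0 20
python3 - <<'E'
from workcell import arm
import cv2
c=arm.read_camera("wrist"); cv2.imwrite("pics/w2.png",c["frame"])
E
```

```text
time: 3.2
position: [0.4671, -0.3204, 0.0285]
ee_rot: [-3.141, 0.002, 2.641]
ft_force: [0.4, 0.2, 0.1]
finger_gap: 0.0867
```

View pics/w2.png

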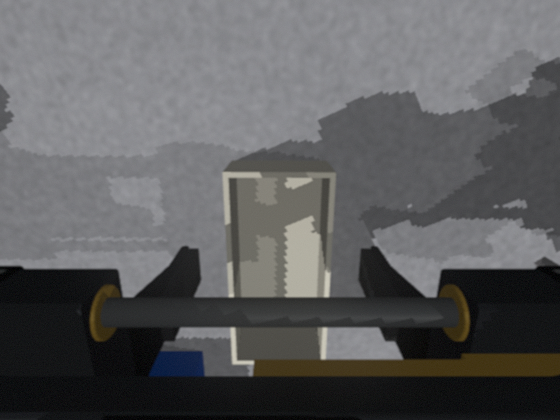

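The tray is centred between the open fingers. Closing and lifting now.

```bash
python3 -m creep '{"travel":[[0,0,0],[0,0,0],[0,0,0],[0,0,0],[0,0,0],[0,0,0]],"twist":[0,0,0,0,0,0]}' 1 20
python3 -m creep '{"travel":[[0,0,15],[0,0,30],[0,0,45],[0,0,45],[0,0,40],[0,0,0]],"twist":[0,0,0,0,0,0]}'
```

```text
time: 4.0
position: [0.4665, -0.3197, 0.0273]
ee_rot: [-3.142, -0.0, 2.641]
ft_force: [0.5, 0.2, 0.5]
finger_gap: 0.0354
time: 4.75
position: [0.4684, -0.3216, 0.2071]
ee_rot: [-3.139, 0.009, 2.641]
ft_force: [-0.8, -0.1, -0.2]
finger_gap: 0.0005
```

The gap closed to 0, so the tray wasn't caught. I'll look.

```bash
python3 - <<'E'
from workcell import arm
import cv2
print(arm.get_state()["position"],arm.get_state()["ee_rot"])
c=arm.read_camera("wrist"); cv2.imwrite("pics/w3.png",c["frame"])
c=arm.read_camera("top"); cv2.imwrite("pics/t3.png",c["frame"])
E
```

```text
[ 0.46840347 -0.32155672  0.20712785] [-3.1387348   0.00924719  2.64100905]
```

View pics/w3.png

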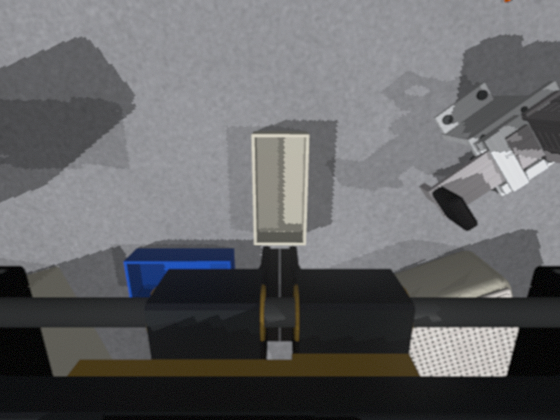

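View pics/t3.png

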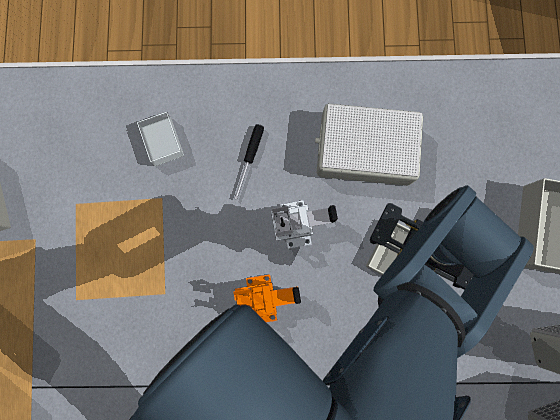

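```bash
python3 - <<'E'
from h import *
np.set_printoptions(precision=4,suppress=True)
W=(WK,wristT([0.46840347,-0.32155672,0.20712785],[-3.1387348,0.00924719,2.64100905]))
for z in (0,.036,.06): print(z,[onz(W,w,z)[:2] for w in [(252,134),(309,134),(306,244),(254,244)]])
W2=(WK,wristT([0.4671,-0.3204,0.0285],[-3.141,.002,2.641]))
for z in (0,.036,.06): print(z,[onz(W2,w,z)[:2] for w in [(223,174),(335,174),(325,362),(232,362)]])
a=cv2.imread("pics/w3.png"); cv2.imwrite("pics/w3c.png",cv2.resize(a[115:265,200:350],None,fx=4,fy=4,interpolation=cv2.INTER_CUBIC))
print(proj(W2,[0.4671,-.3204,.0285]))
E
```

```text
0 [array([ 0.4112, -0.3271]), array([ 0.4426, -0.2698]), array([ 0.5635, -0.3358]), array([ 0.5317, -0.3941])]
0.036 [array([ 0.4095, -0.3227]), array([ 0.4379, -0.2707]), array([ 0.5475, -0.3306]), array([ 0.5187, -0.3835])]
0.06 [array([ 0.4084, -0.3197]), array([ 0.4348, -0.2713]), array([ 0.5369, -0.3271]), array([ 0.5101, -0.3763])]
0 [array([ 0.414 , -0.3328]), array([ 0.4484, -0.2699]), array([ 0.579 , -0.3414]), array([ 0.5444, -0.405 ])]
0.036 [array([ 0.4103, -0.3236]), array([ 0.4387, -0.2716]), array([ 0.5467, -0.3307]), array([ 0.518 , -0.3832])]
0.06 [array([ 0.4078, -0.3174]), array([ 0.4322, -0.2727]), array([ 0.5251, -0.3235]), array([ 0.5005, -0.3688])]
[[279.7545 251.0999]]
```

View pics/w3c.png

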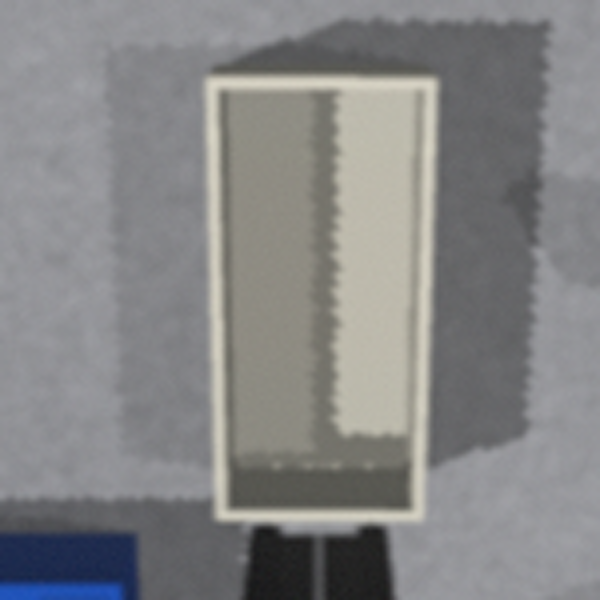

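The tray hasn't moved, so the fingers must have closed above it. The fingertips in the image also look shorter than stated. I'll check the tips' true height from the scene camera before anything else.

```bash
python3 -m creep '{"travel":[[-20,12,-20],[-20,12,-40],[-20,12,-40],[-20,12,-40],[0,0,-15],[0,0,0],[0,0,0]],"twist":[0,0,0,0,0,0,0]}'
python3 - <<'E'
from workcell import arm
from h import *
s=arm.get_state();p=s["position"];print(p,s["ee_rot"],s["ft_force"])
c=arm.read_camera("scene")["frame"]; cv2.imwrite("pics/s4.png",c)
print(proj(CAM["scene"],[p,p-[0,0,.019],p+[0,0,.05],[p[0],p[1],0]]))
u,v=proj(CAM["scene"],p)[0].astype(int)
cv2.imwrite("pics/s4c.png",cv2.resize(c[v-70:v+50,u-70:u+70],None,fx=5,fy=5,interpolation=cv2.INTER_CUBIC)); print(u-70,v-70)
E
```

```text
time: 5.72
position: [0.3867, -0.2719, 0.0473]
ee_rot: [3.142, 0.0, 2.641]
ft_force: [0.3, 0.1, 1.2]
finger_gap: 0.0003
[ 0.38668482 -0.27191054  0.04733999] [3.14158018e+00 1.02370331e-06 2.64078531e+00] [0.33888114 0.09773541 1.16134753]
[[289.97532274 159.63585502]
 [289.86013986 163.67106997]
 [290.28908066 148.64393783]
 [289.69227976 169.55173176]]
219 89
```

View pics/s4c.png

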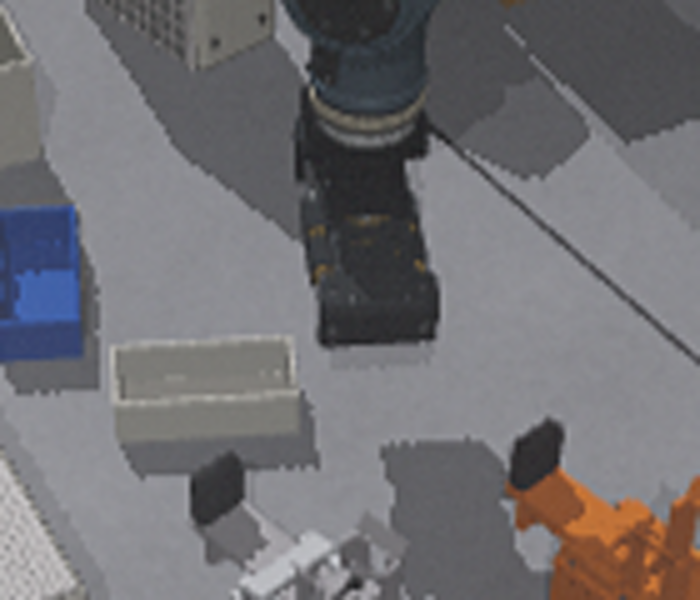

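The gripper body hides the tips from here, so I'll find the bench by contact.

```bash
python3 -m creep '{"travel":[[0,0,-6],[0,0,-6],[0,0,-4],[0,0,0],[0,0,0]],"twist":[0,0,0,0,0]}'
python3 -m creep '{"travel":[[0,0,-2],[0,0,-2],[0,0,-2],[0,0,0],[0,0,0]],"twist":[0,0,0,0,0]}'
python3 -m creep '{"travel":[[0,0,-2],[0,0,0],[0,0,0]],"twist":[0,0,0]}'
python3 -m creep '{"travel":[[0,0,-2],[0,0,0],[0,0,0]],"twist":[0,0,0]}'
```

```text
time: 6.4
position: [0.3865, -0.2717, 0.0313]
ee_rot: [-3.142, -0.0, 2.641]
ft_force: [0.8, 0.3, 0.9]
finger_gap: 0.0005
time: 7.02
position: [0.3865, -0.2717, 0.0253]
ee_rot: [-3.142, -0.0, 2.641]
ft_force: [1.2, -0.7, 0.0]
finger_gap: 0.0005
time: 7.4
position: [0.3865, -0.2717, 0.0233]
ee_rot: [-3.142, -0.0, 2.641]
ft_force: [0.2, 0.2, -0.6]
finger_gap: 0.0007
time: 7.78
position: [0.3865, -0.2717, 0.0213]
ee_rot: [-3.142, 0.0, 2.641]
ft_force: [0.0, -0.0, -0.5]
finger_gap: 0.0004
```

```bash
python3 -m creep '{"travel":[[0,0,-2],[0,0,0],[0,0,0]],"twist":[0,0,0]}'
python3 -m creep '{"travel":[[0,0,-2],[0,0,0],[0,0,0]],"twist":[0,0,0]}'
python3 -m creep '{"travel":[[0,0,-3],[0,0,0],[0,0,0]],"twist":[0,0,0]}'
python3 - <<'E'
from workcell import arm
from h import *
print(arm.tips_ahead)
c=arm.read_camera("wrist")["frame"]; cv2.imwrite("pics/w5.png",c)
E
```

```text
time: 8.15
position: [0.3865, -0.2717, 0.0193]
ee_rot: [3.142, -0.0, 2.641]
ft_force: [0.0, -0.6, -0.2]
finger_gap: -0.0001
time: 8.52
position: [0.3864, -0.2717, 0.0173]
ee_rot: [3.142, -0.0, 2.641]
ft_force: [0.6, 0.1, -0.3]
finger_gap: 0.0003
time: 8.9
position: [0.3864, -0.2716, 0.0143]
ee_rot: [3.142, -0.0, 2.641]
ft_force: [-0.7, 0.6, -0.2]
finger_gap: 0.0004
0.019
```

View pics/w5.png

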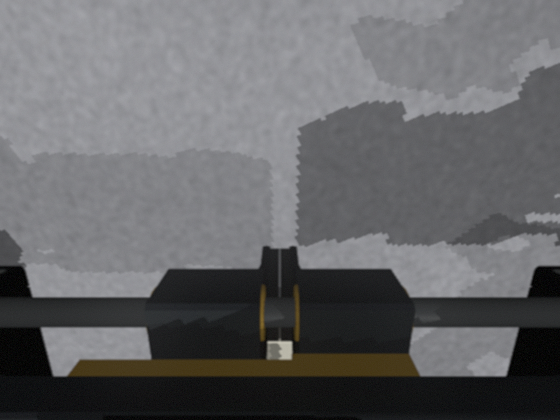

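No contact yet at z = 0.014, although the stated tips would already be 5 mm below the bench. I'll keep feeling down.

```bash
python3 -m creep '{"travel":[[0,0,-3],[0,0,0]],"twist":[0,0]}' | egrep 'pos|force'
python3 -m creep '{"travel":[[0,0,-3],[0,0,0]],"twist":[0,0]}'| egrep 'pos|force'
python3 -m creep '{"travel":[[0,0,-3],[0,0,0]],"twist":[0,0]}'| egrep 'pos|force'
```

```text
position: [0.3864, -0.2716, 0.0111]
ft_force: [0.5, -0.1, -0.6]
position: [0.3864, -0.2716, 0.0081]
ft_force: [-0.2, -0.7, 0.2]
position: [0.3864, -0.2716, 0.0051]
ft_force: [0.3, 0.8, -0.6]
```

```bash
python3 -m creep '{"travel":[[0,0,-3],[0,0,0]],"twist":[0,0]}' | egrep 'pos|force'
python3 -m creep '{"travel":[[0,0,-3],[0,0,0]],"twist":[0,0]}'| egrep 'pos|force'
python3 -m creep '{"travel":[[0,0,-2],[0,0,0]],"twist":[0,0]}'| egrep 'pos|force'
python3 - <<'E'
from workcell import arm
from h import *
c=arm.read_camera("scene")["frame"]; cv2.imwrite("pics/s5.png",c)
cv2.imwrite("pics/s5c.png",cv2.resize(c[90:190,230:350],None,fx=6,fy=6,interpolation=cv2.INTER_CUBIC))
E
```

```text
position: [0.3864, -0.2716, 0.0021]
ft_force: [0.1, 0.1, -0.6]
position: [0.3864, -0.2716, -0.0009]
ft_force: [-0.5, 1.0, 0.5]
position: [0.3864, -0.2716, -0.0028]
ft_force: [-0.3, 1.2, -0.5]
```

View pics/s5c.png

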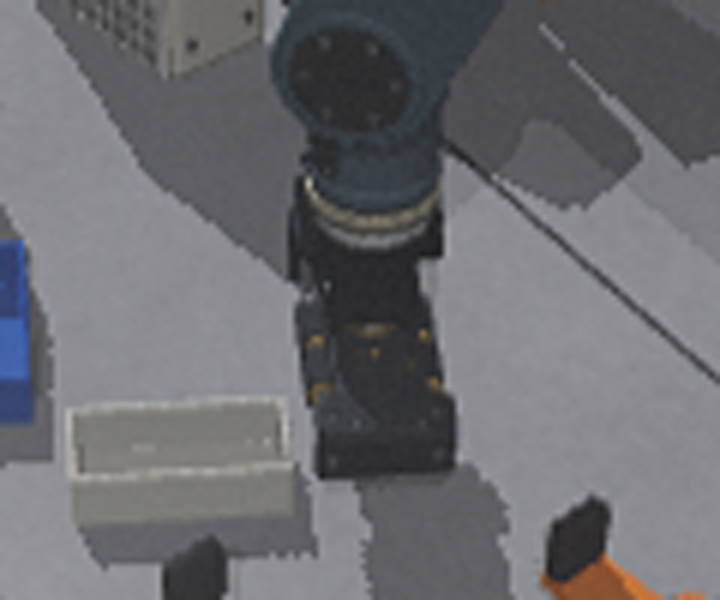

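```bash
python3 -m creep '{"travel":[[0,0,-3],[0,0,0]],"twist":[0,0]}' | egrep 'pos|force'
python3 -m creep '{"travel":[[0,0,-3],[0,0,0]],"twist":[0,0]}'| egrep 'pos|force'
python3 -m creep '{"travel":[[0,0,-2],[0,0,0]],"twist":[0,0]}'| egrep 'pos|force'
python3 -m creep '{"travel":[[0,0,-2],[0,0,0]],"twist":[0,0]}'| egrep 'pos|force|time'
```

```text
position: [0.3864, -0.2716, -0.0059]
ft_force: [0.0, 0.2, -0.4]
position: [0.3864, -0.2716, -0.0089]
ft_force: [0.3, 0.3, 0.3]
position: [0.3864, -0.2716, -0.0108]
ft_force: [0.1, 0.2, -0.7]
time: 11.5
position: [0.3864, -0.2717, -0.0128]
ft_force: [-0.6, 0.0, -0.2]
```

```bash
python3 -m creep '{"travel":[[0,0,-2],[0,0,0]],"twist":[0,0]}' | egrep 'pos|force'
python3 -m creep '{"travel":[[0,0,-2],[0,0,0]],"twist":[0,0]}'| egrep 'pos|force'
python3 - <<'E'
from workcell import arm
from h import *
c=arm.read_camera("wrist")["frame"]; cv2.imwrite("pics/w6.png",c)
E
```

```text
position: [0.3864, -0.2717, -0.0148]
ft_force: [1.2, 0.5, 0.1]
position: [0.3865, -0.2717, -0.0167]
ft_force: [0.2, -0.1, 0.0]
```

View pics/w6.png

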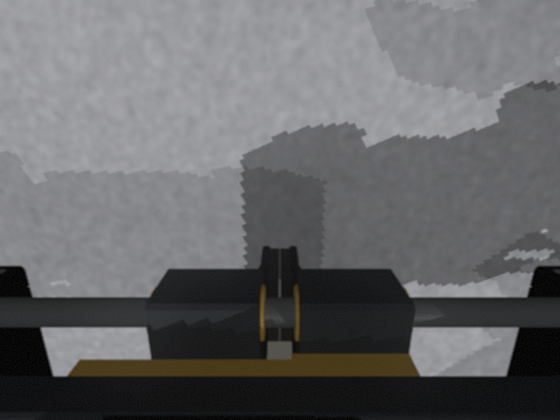

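The finger spacing in the open-gripper picture (160 px for 87 mm) puts the tips about 15 mm behind the reported TCP. That's consistent with no contact so far, so I'll go on carefully.

```bash
for i in 1; do :; done
python3 -m creep '{"travel":[[0,0,-2],[0,0,0]],"twist":[0,0]}' | egrep 'pos|force'
python3 -m creep '{"travel":[[0,0,-2],[0,0,0]],"twist":[0,0]}'| egrep 'pos|force'
python3 -m creep '{"travel":[[0,0,-2],[0,0,0]],"twist":[0,0]}'| egrep 'pos|force|time'
```

```text
position: [0.3865, -0.2717, -0.0169]
ft_force: [-2.3, 0.3, 18.9]
position: [0.3865, -0.2718, -0.017]
ft_force: [-2.9, 2.5, 36.8]
time: 12.8
position: [0.3866, -0.2718, -0.0171]
ft_force: [-5.9, 4.7, 55.8]
```

Contact at a TCP reading of z = -0.0168. The real fingertips are therefore about 17 mm behind the reported TCP, not 19 mm ahead of it: tip height = TCP z + 0.017. I'll back off, open and regrasp with that correction.

```bash
python3 -m creep '{"travel":[[0,0,20],[0,0,40],[0,0,20],[20,-12,0],[40,-24,0],[20,-12,0],[0,0,0],[0,0,0],[0,0,0]],"twist":[0,0,0,0,0,0,0,0,0]}' 0 20
python3 - <<'E'
from workcell import arm
from h import *
c=arm.read_camera("wrist")["frame"]; cv2.imwrite("pics/w7.png",c)
E
```

```text
time: 13.92
position: [0.465, -0.3185, 0.0571]
ee_rot: [3.141, -0.002, 2.641]
ft_force: [0.1, -0.3, 0.8]
finger_gap: 0.0816
```

View pics/w7.png

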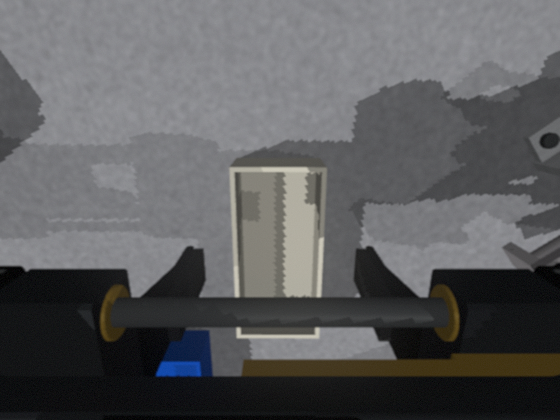

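```bash
python3 -m creep '{"travel":[[0,0,-25],[0,0,-25],[0,0,-10],[0,0,-5],[0,0,0]],"twist":[0,0,0,0,0]}' 0 20
python3 -m creep '{"travel":[[0,0,0],[0,0,0],[0,0,0],[0,0,0],[0,0,0]],"twist":[0,0,0,0,0]}' 1 20
```

```text
time: 14.6
position: [0.4665, -0.3198, -0.0074]
ee_rot: [-3.142, 0.0, 2.641]
ft_force: [0.5, -0.3, -0.5]
finger_gap: 0.087
time: 15.22
position: [0.4666, -0.3199, -0.0074]
ee_rot: [-3.141, 0.0, 2.641]
ft_force: [-0.2, -0.5, 3.0]
finger_gap: 0.0602
```

Gripped at 60.2 mm. I'll lift and swing to a viewpoint for the dispenser.

```bash
python3 -m creep '{"travel":[[0,0,15],[0,0,40],[0,0,55],[0,0,55],[6,8,45],[6,10,20],[6,10,0],[6,10,0],[6,10,0],[6,10,0],[0,0,0],[0,0,0]],"twist":[0,0,0,0,-0.15,-0.15,-0.15,-0.15,-0.15,-0.14,0,0]}'
python3 - <<'E'
from workcell import arm
from h import *
s=arm.get_state();print(list(s["position"]),list(s["ee_rot"]))
c=arm.read_camera("wrist")["frame"]; cv2.imwrite("pics/w8.png",c)
E
```

```text
time: 16.73
position: [0.5021, -0.2618, 0.2225]
ee_rot: [-3.141, 0.0, 1.753]
ft_force: [0.9, 0.5, -1.3]
finger_gap: 0.0595
[np.float64(0.502104695990164), np.float64(-0.2618184222507874), np.float64(0.22254960926344786)] [np.float64(-3.1412998435110233), np.float64(0.00016619423834529634), np.float64(1.7528356974606027)]
```

View pics/w8.png

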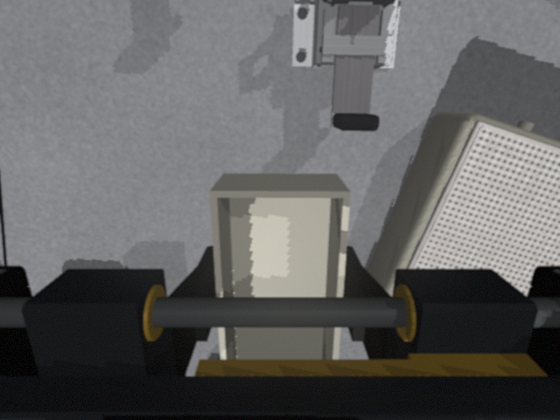

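```bash
python3 -m creep '{"travel":[[7,20,10],[7,20,10],[6,20,10],[0,0,0],[0,0,0]],"twist":[0,0,0,0,0]}'
python3 - <<'E'
from workcell import arm
from h import *
s=arm.get_state();print(list(s["position"]),list(s["ee_rot"]))
c=arm.read_camera("wrist")["frame"]; cv2.imwrite("pics/w9.png",c)
cv2.imwrite("pics/w9c.png",cv2.resize(c[0:190,220:420],None,fx=4,fy=4,interpolation=cv2.INTER_CUBIC)[:600]);
cv2.imwrite("pics/w9d.png",cv2.resize(c[70:200,220:420],None,fx=4,fy=4,interpolation=cv2.INTER_CUBIC)[:600])
E
```

```text
time: 17.4
position: [0.5225, -0.2014, 0.2525]
ee_rot: [-3.141, 0.001, 1.752]
ft_force: [0.7, -0.3, -1.8]
finger_gap: 0.0599
[np.float64(0.5225177469341596), np.float64(-0.2014002026400929), np.float64(0.25249615716060425)] [np.float64(-3.1414237529020452), np.float64(0.0006637301308582977), np.float64(1.7519764270854399)]
```

View pics/w9c.png

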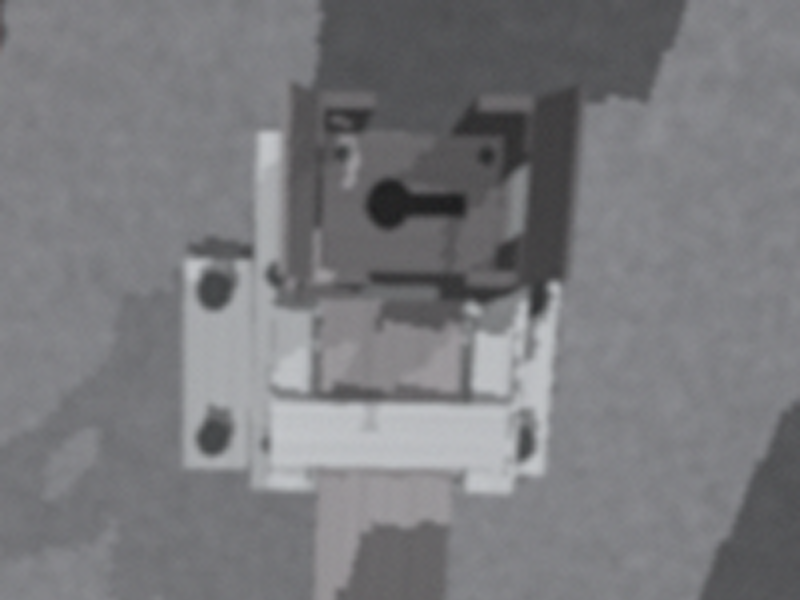

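View pics/w9d.png

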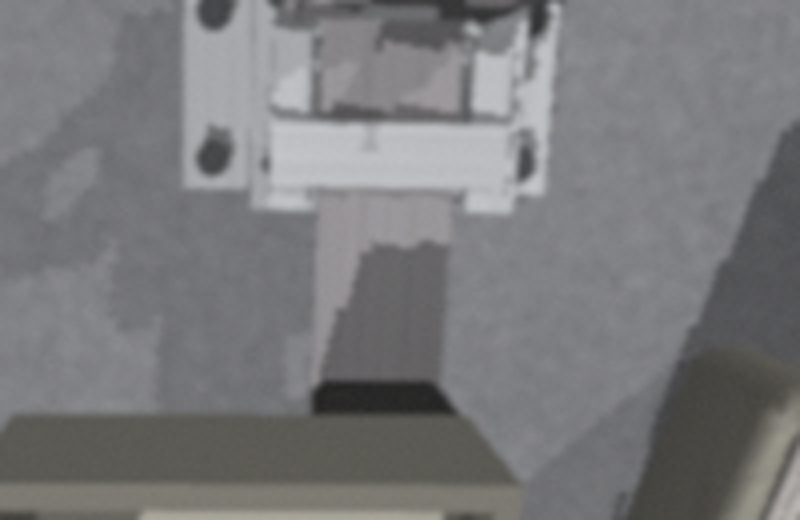

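```bash
cat > disp.py <<'E'
from h import *
np.set_printoptions(precision=4,suppress=True)
W8=(WK,wristT([0.5021047,-0.2618184,0.2225496],[-3.1412998,0.000166,1.7528357]))
W9=(WK,wristT([0.5225177,-0.2014002,0.2524962],[-3.1414238,0.00066373,1.7519764]))
T=CAM["top"];S=CAM["scene"]
c9=lambda u,v:(u/4+220,v/4)
obs=[(W9,c9(252,490),(-36,-67,62)),(W9,c9(513,490),(36,-67,62)),(W9,c9(258,132),(-36,21,62)),
(W9,c9(290,86),(-32,19,127)),(W9,c9(580,88),(32,19,127)),(W9,c9(569,280),(32,-19,127)),
(W8,(356,121),(0,-118,109)),
(T,(411/4+230,134/4+180),(0,-118,109)),(S,(235/4.5+210,192/4.5+140),(0,-118,109))]
def f(p,full=False):
    r=[]
    for c,uv,q in obs:
        P=R.from_euler("z",p[2]).apply(np.array(q)/1000)+[p[0],p[1],0]
        r.append((proj(c,P)[0]-uv))
    return np.array(r) if full else np.ravel(r)
if __name__=="__main__":
    s=least_squares(f,[.55,-.06,.17],loss="soft_l1",x_scale=[.01,.01,.05]); print(s.x,np.degrees(s.x[2])); print(f(s.x,True))
    Rz=R.from_euler("z",s.x[2])
    for n,q in [("bay",(0,.067,0)),("push",(0,-.125,.089)),("stop",(0,-.077,.089))]: print(n,Rz.apply(q)+[s.x[0],s.x[1],0])
E
python3 disp.py
```

```text
[ 0.5381 -0.067   0.1568] 8.98246527123562
[[-1.5427 -0.2117]
 [-0.6208  1.4695]
 [-0.7106 -0.9843]
 [-2.9345 -2.483 ]
 [ 2.5228 -0.8398]
 [ 0.5493  1.0877]
 [ 2.3714  2.1896]
 [ 0.7121 -0.5311]
 [-0.791  -0.5099]]
bay [ 0.5276 -0.0009  0.    ]
push [ 0.5576 -0.1905  0.089 ]
stop [ 0.5501 -0.1431  0.089 ]
```

```bash
python3 - <<'E'
import disp; from disp import *
full=list(disp.obs)
for name,idx in [("nolips",[0,1,2,6,7,8]),("bed",[0,1,2]),("bed+palmTS",[0,1,2,7,8]),("bed+lips",[0,1,2,3,4,5])]:
    disp.obs=[full[i] for i in idx]
    s=least_squares(f,[.55,-.06,.17],x_scale=[.01,.01,.05]); Rz=R.from_euler("z",s.x[2])
    print(name,s.x,"bay",(Rz.apply((0,.067,0))+[s.x[0],s.x[1],0])[:2],"push",(Rz.apply((0,-.125,0))+[s.x[0],s.x[1],0])[:2],np.abs(s.fun).max())
# current tray pose in hand: front rim in w9
a=cv2.imread("pics/w9.png"); cv2.imwrite("pics/w9e.png",a)
E
```

```text
nolips [ 0.5383 -0.0664  0.1502] bay [ 0.5283 -0.0001] push [ 0.557 -0.19 ] 1.9182673729739008
bed [ 0.5385 -0.0667  0.1714] bay [ 0.5271 -0.0007] push [ 0.5599 -0.1899] 0.782997129510477
bed+palmTS [ 0.5385 -0.0666  0.1655] bay [ 0.5274 -0.0005] push [ 0.5591 -0.1899] 1.1359083343731413
bed+lips [ 0.5384 -0.0674  0.1714] bay [ 0.527  -0.0014] push [ 0.5597 -0.1906] 3.0074559244127386
```

View pics/w9.png

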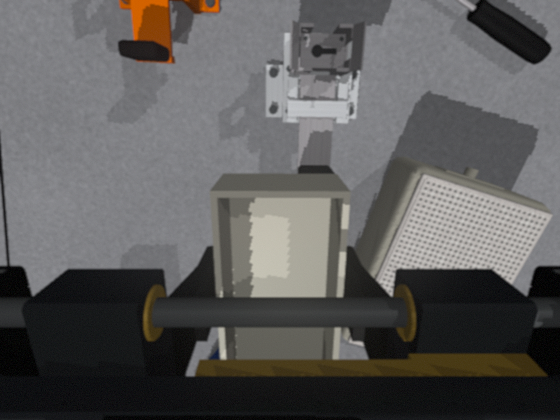

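```bash
python3 - <<'E'
from h import *
T=CAM["top"]
for n,uv,z in [("sd tip",(232,199),.0),("orange mag far",(272,276),.127),("orange left top",(236,281),.1),("or foot",(258,275),0.006),("or left bot",(236,320),.06)]: print(n,onz(T,uv,z))
E
```

```text
sd tip [0.61057917 0.05858687 0.        ]
orange mag far [ 0.41672634 -0.04291605  0.127     ]
orange left top [0.4065645  0.03856572 0.1       ]
or foot [ 0.41951943 -0.00630144  0.006     ]
or left bot [0.31740705 0.04240773 0.06      ]
```

```bash
python3 -m creep '{"travel":[[0,20,0],[0,40,0],[0,45,0],[-1,45,0],[-1,45,0],[0,40,0],[0,17,0],[0,0,0],[0,0,0]],"twist":[-0.013,0,0,0,0,0,0,0,0]}'
python3 -m creep '{"travel":[[0,0,-20],[0,0,-40],[0,0,-40],[0,0,-40],[0,0,-20],[0,0,0]],"twist":[0,0,0,0,0,0]}'
python3 - <<'E'
from workcell import arm
from h import *
for n in ("scene","top"): cv2.imwrite(f"pics/{n}10.png",arm.read_camera(n)["frame"])
E
```

```text
time: 18.58
position: [0.5208, 0.0489, 0.2522]
ee_rot: [-3.141, 0.001, 1.737]
ft_force: [-0.2, 0.1, -1.7]
finger_gap: 0.0598
time: 19.32
position: [0.5196, 0.0489, 0.0908]
ee_rot: [-3.138, -0.001, 1.736]
ft_force: [-0.4, -0.5, -1.9]
finger_gap: 0.0598
```

View pics/scene10.png

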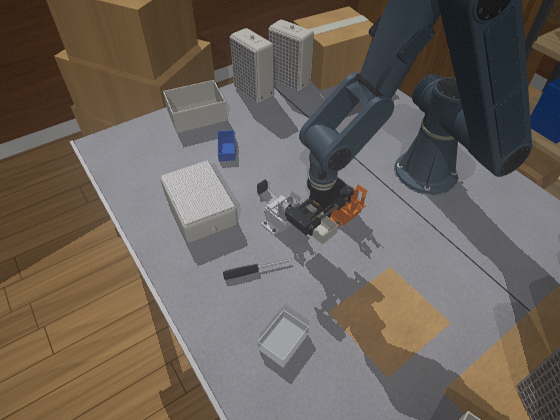

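View pics/top10.png

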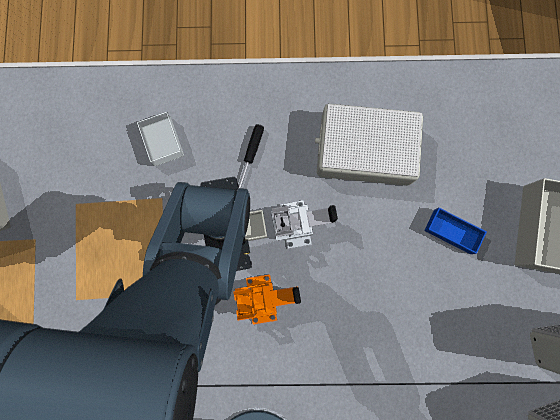

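Both views show the tray hanging just outboard of the mouth, clear of the orange dispenser and the screwdriver. Lowering, then sliding in under the bed.

```bash
python3 -m creep '{"travel":[[0,0,-30],[0,0,-35],[0,0,-22],[0,0,-8],[0,0,0]],"twist":[0,0,0,0,0]}'
python3 -m creep '{"travel":[[1,-6,0],[2,-12,0],[2,-10,0],[1,-5,0],[0,0,0]],"twist":[0,0,0,0,0]}'
```

```text
time: 20.05
position: [0.5213, 0.05, -0.002]
ee_rot: [3.14, 0.0, 1.738]
ft_force: [0.1, -0.7, -1.7]
finger_gap: 0.0598
time: 20.68
position: [0.5267, 0.0166, -0.0026]
ee_rot: [3.141, 0.0, 1.737]
ft_force: [-0.5, 0.8, -2.0]
finger_gap: 0.0601
```

```bash
python3 -m creep '{"travel":[[-1,0,-3],[0,0,-2],[0,0,0]],"twist":[0,0,0]}'
python3 -m creep '{"travel":[[0,0,0],[0,0,0],[0,0,0],[0,0,0]],"twist":[0,0,0,0]}' 0 20
python3 -m creep '{"travel":[[0,0,10],[0,0,25],[-1,8,45],[-1,10,50],[-1,10,50],[0,0,25],[0,0,0]],"twist":[0,0,0,0,0,0,0]}'
python3 - <<'E'
from workcell import arm
from h import *
s=arm.get_state();print(list(s["position"]),list(s["ee_rot"]))
for n in ("scene","top","wrist"): cv2.imwrite(f"pics/{n}11.png",arm.read_camera(n)["frame"])
E
```

```text
time: 21.05
position: [0.5249, 0.0176, -0.0074]
ee_rot: [-3.141, -0.0, 1.738]
ft_force: [-1.9, -0.6, 3.2]
finger_gap: 0.0597
time: 21.55
position: [0.5255, 0.0173, -0.0077]
ee_rot: [3.142, -0.0, 1.738]
ft_force: [-0.3, -0.1, -0.1]
finger_gap: 0.0853
time: 22.42
position: [0.5239, 0.0453, 0.2001]
ee_rot: [3.136, 0.002, 1.738]
ft_force: [-0.1, -0.6, -0.6]
finger_gap: 0.087
[np.float64(0.5238918989363401), np.float64(0.04529748620361483), np.float64(0.2000592129833388)] [np.float64(3.1356893659006806), np.float64(0.001799707400458539), np.float64(1.7381645478031371)]
```

View pics/wrist11.png

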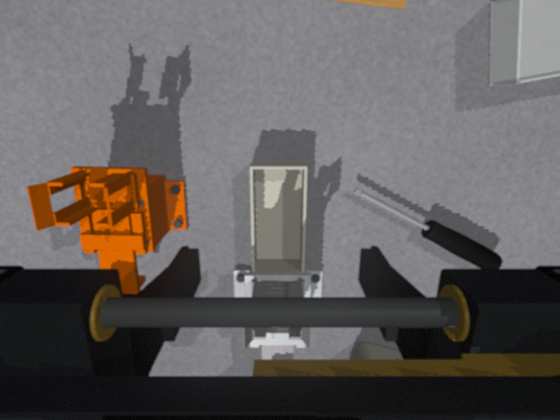

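View pics/top11.png

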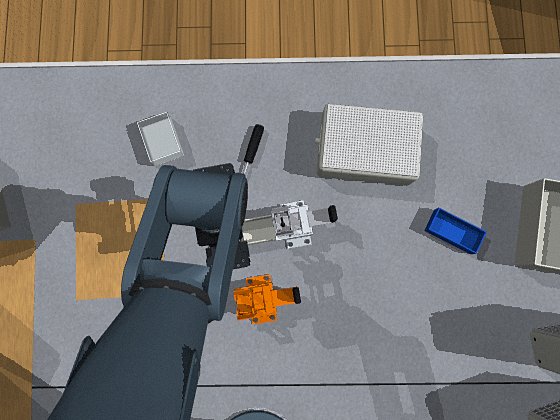

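```bash
python3 - <<'E'
from h import *
np.set_printoptions(precision=4,suppress=True)
W=(WK,wristT([0.5238919,0.0452975,0.2000592],[3.1356894,.0018,1.7381645]))
D=np.array([.5384,-.0667,0]);Rz=R.from_euler("z",-.168)
for uv,z in [((250,166),.036),((307,166),.036),((251,271),.036),((305,271),.036),((234,271),.006),((323,271),.006),((234,271),.062),((323,271),.062)]: print(uv,z,Rz.apply(onz(W,uv,z)-D))
a=cv2.imread("pics/wrist11.png");cv2.imwrite("pics/wrist11c.png",cv2.resize(a[150:370,200:360],None,fx=2.7*1,fy=2.7))
E
```

```text
(250, 166) 0.036 [-0.0257  0.133   0.036 ]
(307, 166) 0.036 [0.0341 0.1329 0.036 ]
(251, 271) 0.036 [-0.028   0.0096  0.036 ]
(305, 271) 0.036 [0.0349 0.0094 0.036 ]
(234, 271) 0.006 [-0.0522 -0.0068  0.006 ]
(323, 271) 0.006 [ 0.0605 -0.0072  0.006 ]
(234, 271) 0.062 [-0.0439  0.0239  0.062 ]
(323, 271) 0.062 [0.0519 0.0236 0.062 ]
```

View pics/wrist11c.png

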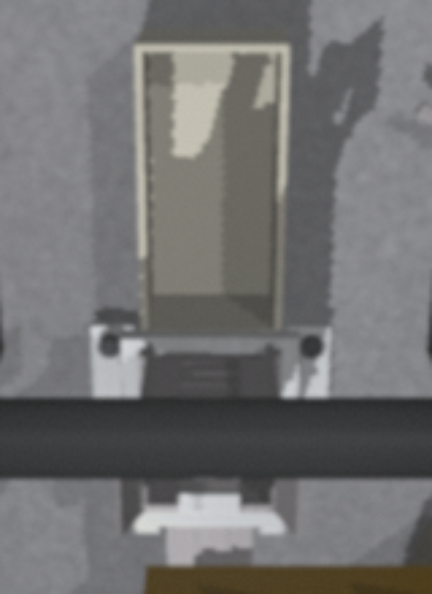

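In the wrist view the tray is centred on the dispenser's feet (278.5 px for both), and its outer end is at dispenser y ≈ 0.130–0.133. That is bay y ≈ 0 to +3 mm, so the tray is parked. Now I'll close the gripper and go behind the palm block.

```bash
python3 -m creep '{"travel":[[2,-15,0],[6,-35,0],[7,-45,0],[7,-45,0],[7,-45,0],[6,-40,0],[4,-25,0],[2,-10,0],[0,0,0],[0,0,0]],"twist":[0,0,0,0,0,0,0,0,0,0]}' 1 20
python3 - <<'E'
from workcell import arm
from h import *
s=arm.get_state();print(list(s["position"]),list(s["ee_rot"]))
for n in ("scene","top","wrist"): cv2.imwrite(f"pics/{n}12.png",arm.read_camera(n)["frame"])
E
```

```text
time: 23.82
position: [0.5631, -0.2131, 0.1972]
ee_rot: [-3.141, -0.001, 1.739]
ft_force: [-0.5, -0.2, -0.3]
finger_gap: 0.0016
[np.float64(0.5630924922647924), np.float64(-0.21314994110107174), np.float64(0.1972005970686742)] [np.float64(-3.1408661314441515), np.float64(-0.0012004258628965925), np.float64(1.7391614074740804)]
```

View pics/wrist12.png

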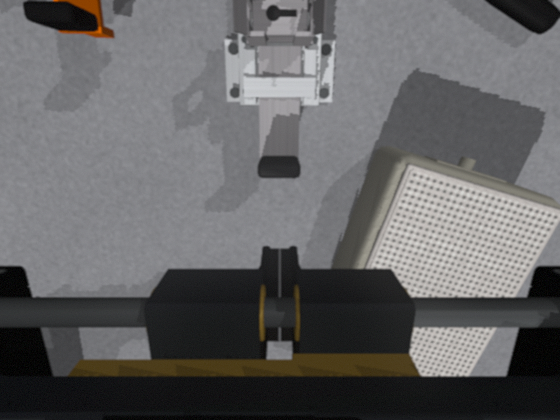

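View pics/top12.png

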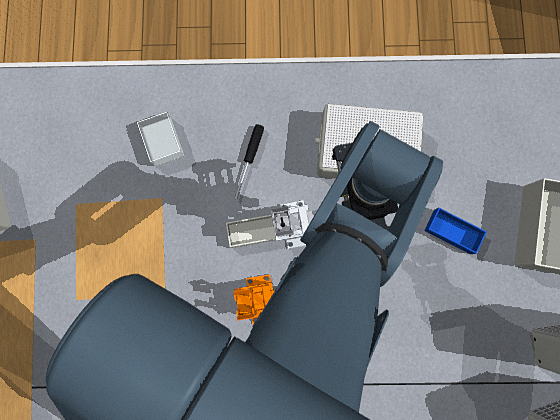

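```bash
python3 - <<'E'
from h import *
np.set_printoptions(precision=4,suppress=True)
W=(WK,wristT([0.5630925,-0.2131499,0.1972006],[-3.1408661,-.0012,1.7391615]))
p=onz(W,(279,166),.109); p2=onz(W,(279,157),.109); t=np.array([.5630925,-.2131499,0]); d=np.array([np.cos(1.739),np.sin(1.739),0])
for q in (p,p2): print(q,(q-t)@d,(q-t)@[d[1],-d[0],0])
print([onz(CAM["top"],uv,.036) for uv in [(228,221),(231,249)]])
a=cv2.imread("pics/wrist12.png");cv2.imwrite("pics/wrist12c.png",cv2.resize(a[140:260,220:340],None,fx=4,fy=4))
E
```

```text
[ 0.5566 -0.179   0.109 ] 0.034728697728101214 -0.0006466887058672985
[ 0.5554 -0.1718  0.109 ] 0.04209848381321921 -0.0006474996253354527
[array([0.5503, 0.0644, 0.036 ]), array([0.4822, 0.0569, 0.036 ])]
```

View pics/wrist12c.png

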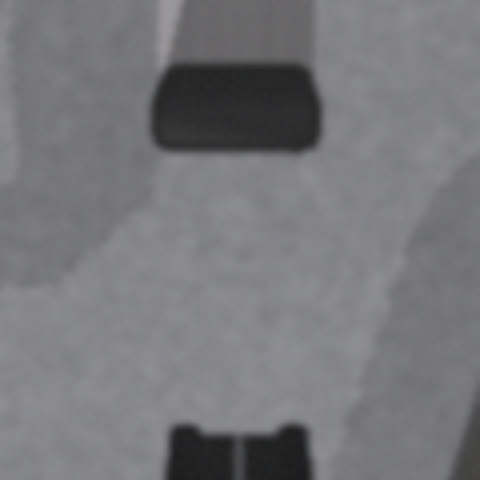

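The palm block is straight ahead of the closed fingers, with its outer edge at row 177, about 25 mm ahead of the TCP. Lowering, then starting the push.

```bash
python3 -m creep '{"travel":[[0,0,-25],[0,0,-50],[0,0,-40],[0,0,-10],[0,0,0]],"twist":[0,0,0,0,0]}'
python3 -m creep '{"travel":[[-1,6,0],[-2,10,0],[-2,10,0],[-2,12,0],[-1,8,0],[0,0,0]],"twist":[0,0,0,0,0,0]}'
```

```text
time: 24.6
position: [0.5637, -0.2144, 0.0725]
ee_rot: [-3.141, -0.0, 1.738]
ft_force: [0.2, -0.3, 0.3]
finger_gap: 0.0005
time: 25.35
position: [0.5571, -0.1703, 0.0741]
ee_rot: [3.138, 0.006, 1.739]
ft_force: [0.2, -6.1, 2.9]
finger_gap: 0.0004
```

```bash
python3 -m creep '{"travel":[[-1,6,0],[-1,6,0],[-1,3,0],[0,0,0]],"twist":[0,0,0,0]}'
python3 -m creep '{"travel":[[0,2,0],[-1,2,0],[0,0,0]],"twist":[0,0,0]}'
```

```text
time: 25.85
position: [0.5548, -0.1565, 0.0742]
ee_rot: [3.137, 0.007, 1.739]
ft_force: [1.4, -8.2, 2.5]
finger_gap: 0.0006
time: 26.22
position: [0.5544, -0.1535, 0.0742]
ee_rot: [3.136, 0.009, 1.739]
ft_force: [1.2, -10.3, -0.8]
finger_gap: 0.0003
```

```bash
python3 -m creep '{"travel":[[0,2,0],[-1,2,0],[0,0,0]],"twist":[0,0,0]}'
python3 -m creep '{"travel":[[0,2,0],[0,0,0]],"twist":[0,0]}'
```

```text
time: 26.6
position: [0.5545, -0.1534, 0.0744]
ee_rot: [3.135, 0.016, 1.741]
ft_force: [0.7, -18.9, -3.9]
finger_gap: 0.0003
time: 26.85
position: [0.5545, -0.1534, 0.0744]
ee_rot: [3.135, 0.019, 1.742]
ft_force: [-1.5, -25.1, -4.3]
finger_gap: 0.0006
```

The TCP stalled at y = -0.1534 while the force rose to 25 N, so the slide is on its stop. I'll ease off slightly and lift the finger quickly.

```bash
python3 -m creep '{"travel":[[0,-3,0],[0,0,60],[0,0,20],[0,0,0],[0,0,0]],"twist":[0,0,0,0,0]}'
python3 - <<'E'
from workcell import arm
from h import *
s=arm.get_state();print(list(s["position"]),list(s["ee_rot"]))
for n in ("scene","top","wrist"): cv2.imwrite(f"pics/{n}13.png",arm.read_camera(n)["frame"])
a=cv2.imread("pics/scene13.png");cv2.imwrite("pics/scene13c.png",cv2.resize(a[150:270,230:370],None,fx=5,fy=5))
E
```

```text
time: 27.48
position: [0.5495, -0.1457, 0.1517]
ee_rot: [-3.14, -0.001, 1.738]
ft_force: [-0.2, 0.7, 0.1]
finger_gap: 0.0006
[np.float64(0.5494649456589897), np.float64(-0.14571299875333377), np.float64(0.15169788323228123)] [np.float64(-3.140117318435414), np.float64(-0.0012521324890968355), np.float64(1.738245430459079)]
```

View pics/wrist13.png

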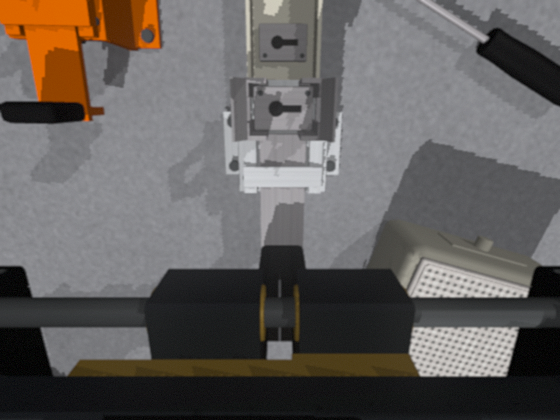

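View pics/scene13c.png

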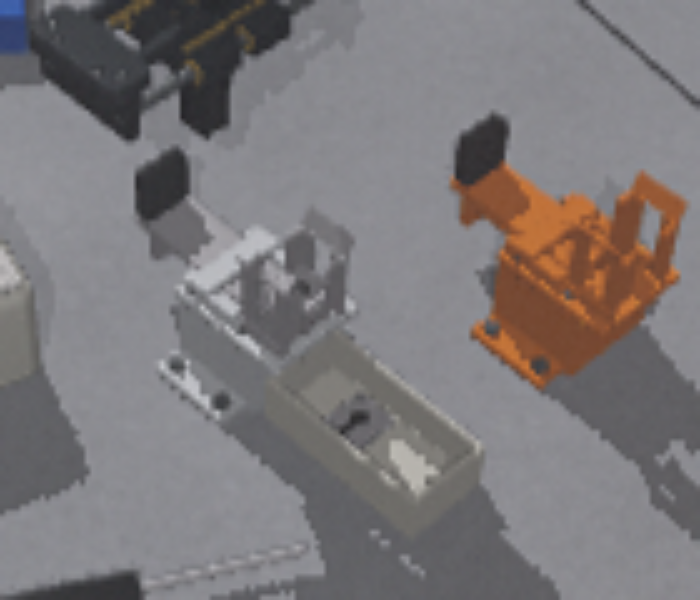

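View pics/top13.png

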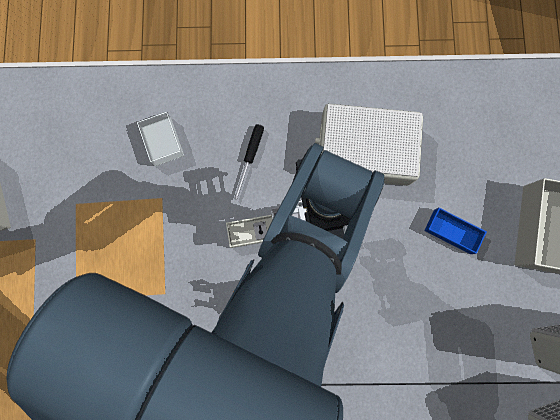

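Plate 1 lies flat in the tray and the slide is home. Now I'll repeat the stroke for plate 2.

```bash
python3 -m creep '{"travel":[[3,-15,0],[4,-20,0],[4,-20,0],[3,-14,-10],[0,0,-30],[0,0,-30],[0,0,-9],[0,0,0]],"twist":[0,0,0,0,0,0,0,0]}'
python3 -m creep '{"travel":[[-1,6,0],[-2,12,0],[-2,12,0],[-2,12,0],[-2,12,0],[-1,8,0],[0,0,0],[0,0,0]],"twist":[0,0,0,0,0,0,0,0]}'
```

```text
time: 28.62
position: [0.5642, -0.2159, 0.0726]
ee_rot: [-3.141, -0.001, 1.737]
ft_force: [0.4, 0.2, -0.4]
finger_gap: 0.0006
time: 29.62
position: [0.5555, -0.1558, 0.0746]
ee_rot: [3.139, 0.006, 1.74]
ft_force: [-1.1, -7.3, 0.1]
finger_gap: 0.0004
```

```bash
python3 -m creep '{"travel":[[-1,3,0],[0,3,0],[0,0,0]],"twist":[0,0,0]}'
python3 -m creep '{"travel":[[0,3,0],[0,0,0],[0,0,0]],"twist":[0,0,0]}'
```

```text
time: 30.0
position: [0.5553, -0.1533, 0.0748]
ee_rot: [3.139, 0.012, 1.742]
ft_force: [-2.3, -16.8, -2.1]
finger_gap: 0.0004
time: 30.38
position: [0.5553, -0.1532, 0.0748]
ee_rot: [3.139, 0.016, 1.743]
ft_force: [-3.6, -23.9, -4.2]
finger_gap: 0.0003
```

The slide is on its stop again: stalled at y = -0.1532 with 24 N. Releasing upwards.

```bash
python3 -m creep '{"travel":[[0,-3,0],[0,0,60],[0,0,50],[0,0,30],[0,0,0]],"twist":[0,0,0,0,0]}'
python3 - <<'E'
from workcell import arm
from h import *
s=arm.get_state();print(list(s["position"]),list(s["ee_rot"]))
for n in ("scene","top","wrist"): cv2.imwrite(f"pics/{n}14.png",arm.read_camera(n)["frame"])
a=cv2.imread("pics/scene14.png");cv2.imwrite("pics/scene14c.png",cv2.resize(a[150:270,230:370],None,fx=5,fy=5))
E
```

```text
time: 31.0
position: [0.5549, -0.1474, 0.2166]
ee_rot: [3.136, 0.004, 1.739]
ft_force: [0.4, -0.1, -0.5]
finger_gap: 0.0002
[np.float64(0.554936518304284), np.float64(-0.14737920784667852), np.float64(0.21657523274262336)] [np.float64(3.1358997891149833), np.float64(0.003563256509803825), np.float64(1.7386141011224192)]
```

View pics/wrist14.png

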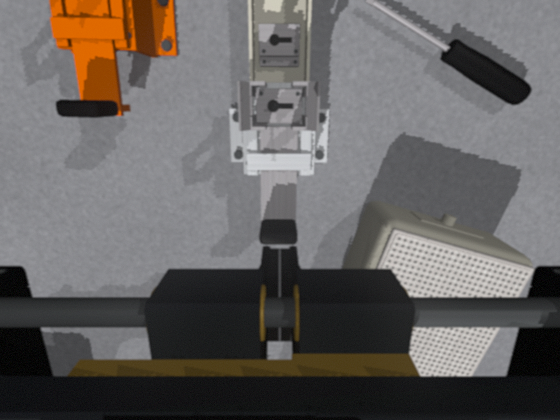

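View pics/scene14c.png

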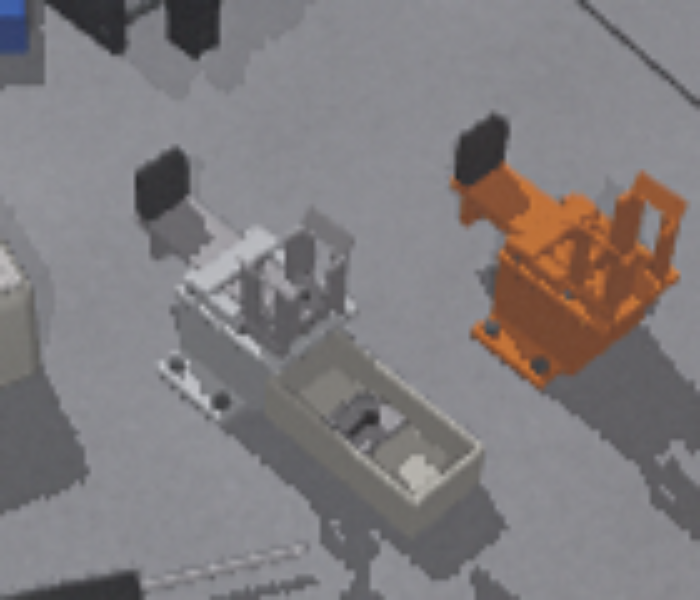

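Both plates are in the tray, plate 2 resting on plate 1, and the slide is home. Going back to grip the tray at the same place.

```bash
python3 -m creep '{"travel":[[-2,10,0],[-5,25,0],[-6,30,0],[-6,35,0],[-5,30,0],[-4,22,0],[-2,13,0],[0,0,0],[0,0,0],[0,0,0]],"twist":[0,0,0,0,0,0,0,0,0,0]}' 0 20
python3 - <<'E'
from workcell import arm
from h import *
s=arm.get_state();print(list(s["position"]),list(s["ee_rot"]))
W=(WK,wristT(s["position"],s["ee_rot"]))
cv2.imwrite("pics/wrist15.png",arm.read_camera("wrist")["frame"])
E
```

```text
time: 32.4
position: [0.5237, 0.0165, 0.2133]
ee_rot: [3.142, 0.0, 1.737]
ft_force: [0.1, -0.3, 0.1]
finger_gap: 0.0853
[np.float64(0.5237420943253412), np.float64(0.01648719320943279), np.float64(0.21326275397274802)] [np.float64(3.1415305132338776), np.float64(0.00020480008045686837), np.float64(1.7366770203522726)]
```

View pics/wrist15.png

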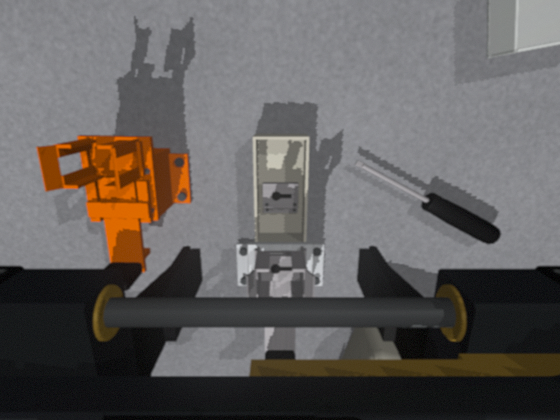

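```bash
python3 -m creep '{"travel":[[1,6,-20],[0,0,-40],[0,0,-45],[0,0,-45],[0,0,-40],[0,0,-20],[0,0,-8],[0,0,-3],[0,0,0]],"twist":[0,0,0,0,0,0,0,0,0]}' 0 20
python3 -m creep '{"travel":[[0,0,0],[0,0,0],[0,0,0],[0,0,0],[0,0,0]],"twist":[0,0,0,0,0]}' 1 25
```

```text
time: 33.58
position: [0.5252, 0.0231, -0.007]
ee_rot: [3.14, 0.001, 1.738]
ft_force: [-0.3, 0.3, 1.2]
finger_gap: 0.087
time: 34.2
position: [0.5244, 0.0233, -0.0074]
ee_rot: [3.142, -0.0, 1.738]
ft_force: [-1.3, 0.6, 4.0]
finger_gap: 0.0598
```

```bash
python3 -m creep '{"travel":[[0,0,3],[-1,6,1],[-2,14,0],[-4,22,0],[-4,22,0],[-2,12,10],[0,4,25],[0,0,30],[0,0,15],[0,0,0]],"twist":[0,0,0,0,0,0,0,0,0,0]}'
python3 - <<'E'
from workcell import arm
from h import *
for n in ("scene","top","wrist"): cv2.imwrite(f"pics/{n}16.png",arm.read_camera(n)["frame"])
E
```

```text
time: 35.45
position: [0.5123, 0.1034, 0.0775]
ee_rot: [3.139, 0.001, 1.738]
ft_force: [-0.1, -0.6, -2.3]
finger_gap: 0.0598
```

View pics/wrist16.png

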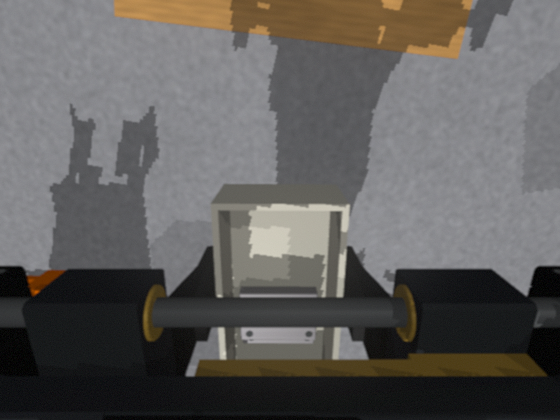

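View pics/scene16.png

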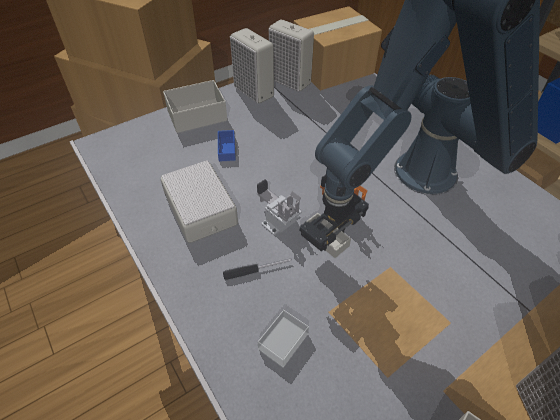

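The tray is lifted level with both plates inside, and the mat is ahead. Carrying it to the mat centre.

```bash
python3 -m creep '{"travel":[[-1,12,0],[-3,28,0],[-4,38,0],[-5,42,0],[-5,42,0],[-5,40,0],[-4,30,0],[-2,15,0],[0,6,0],[0,0,0],[0,0,0]],"twist":[0,0,0,0,0,0,0,0,0,0,0]}'
python3 -m creep '{"travel":[[0,0,-15],[0,0,-25],[0,0,-25],[0,0,-12],[0,0,-5],[0,0,0]],"twist":[0,0,0,0,0,0]}'
```

```text
time: 36.98
position: [0.4826, 0.3552, 0.0762]
ee_rot: [-3.141, 0.0, 1.737]
ft_force: [0.7, -0.3, -2.7]
finger_gap: 0.0594
time: 37.72
position: [0.4827, 0.3563, -0.0057]
ee_rot: [3.141, -0.0, 1.738]
ft_force: [-1.0, -0.4, -3.2]
finger_gap: 0.0598
```

```bash
python3 -m creep '{"travel":[[0,0,-1.5],[0,0,0],[0,0,0]],"twist":[0,0,0]}'
python3 -m creep '{"travel":[[0,0,0],[0,0,0],[0,0,0],[0,0,0]],"twist":[0,0,0,0]}' 0 20
python3 -m creep '{"travel":[[0,0,10],[0,0,30],[0,0,45],[-10,-20,45],[-20,-40,30],[-20,-45,0],[-10,-45,0],[0,-30,0],[0,0,0],[0,0,0]],"twist":[0,0,0,0,0,0,0,0,0,0]}'
python3 - <<'E'
from workcell import arm
from h import *
for n in ("scene","top","wrist"): cv2.imwrite(f"pics/{n}17.png",arm.read_camera(n)["frame"])
E
```

```text
time: 38.1
position: [0.4827, 0.3565, -0.0067]
ee_rot: [3.141, -0.0, 1.738]
ft_force: [-0.0, 0.3, -2.1]
finger_gap: 0.0597
time: 38.6
position: [0.4826, 0.3563, -0.007]
ee_rot: [3.141, -0.0, 1.738]
ft_force: [-0.2, 0.5, -0.6]
finger_gap: 0.0856
time: 39.85
position: [0.423, 0.1767, 0.1534]
ee_rot: [3.14, -0.0, 1.737]
ft_force: [-1.0, -0.6, 0.3]
finger_gap: 0.0871
```

View pics/top17.png

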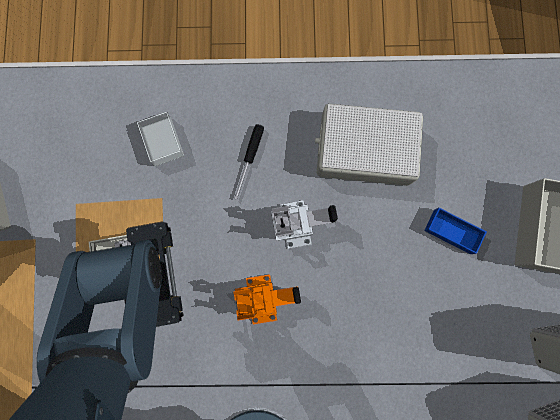

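View pics/scene17.png

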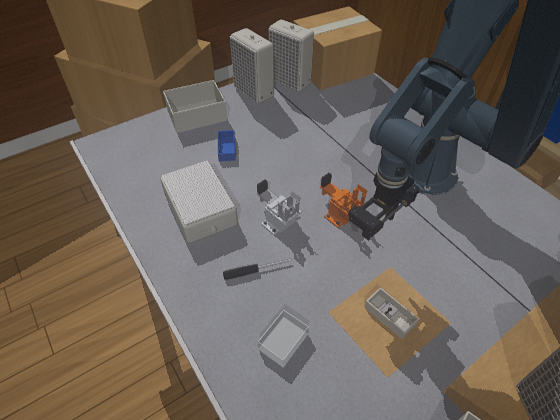

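View pics/wrist17.png

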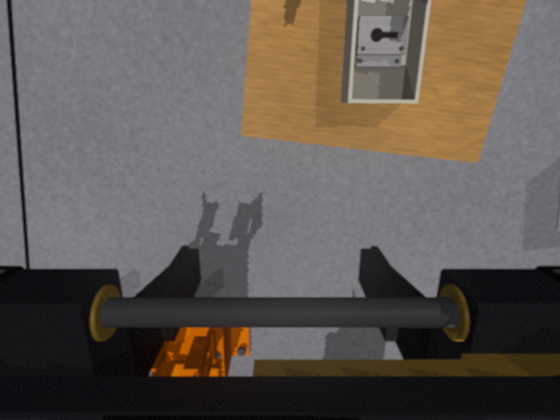

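The scene and wrist views show the tray standing flat in the middle of the mat, all four corners well inside, with both plates in it. The slide is home, and the speaker, screwdriver and tub sit at their original pixels. Handing in.

```bash
python3 - <<'E'
from workcell import arm
print(arm.job_done(), arm.get_state()["time"])
E
```

```text
the job is handed in; nothing more can be done
the job is handed in; nothing more can be done
```

The kit is made up and handed in at about 40 s of robot time. The tray stands upright near the centre of the brown mat with both hanger plates in it.

- **What I did:** I parked the white tray under the aluminium dispenser, about 0 to +3 mm in bay y and centred in x in the wrist view. I then pushed the slide to its stop twice. Each time the tool stalled and the force rose to about 24–25 N, after which I lifted the finger off upwards. Then I drew the tray out and set it on the mat.
- **Last checks:**
  - All four tray corners are well inside the mat in the scene view.
  - The slide is home; after the second stroke plates were still visible in the magazine.
  - Speaker, screwdriver and tub look unmoved in the top and scene views.
  - I did not measure the snap-back speed; I only saw the slide home after each release.
- **What disagreed:** The real fingertips are about 17 mm behind the reported TCP, not 19 mm ahead of it. Because of that, the first grasp closed above the tray without moving it. I found the true offset by touching the bench with the closed fingers (up to 56 N of wrist force) and corrected every later height for it.

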